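# Load a stacked reagent kit into the carousel

## Task

Load the analyser: the three reagent pots of the kit stand stacked in front of you, and each belongs upright, right down in the nest of its own colour on the carousel. Pots go in only through the open front of the clear cover, so for each pot turn the carousel by its crank pin until the matching nest stands in the opening, then set the pot in without dropping it. Do not tip a pot over or shift the black tube block; finish with all three pots loaded and the hand clear.

Things in the scene. Friction and masses are not known exactly. Their poses are not given: they have to be found in the camera images.
- pot_red: Smallest pot, on top of the stack at the start: upright cylinder 32 mm in diameter, 40 mm high, white with a red ribbed lid (the top 12 mm, 32 mm across; the body below is 28 mm across), about 45 g. Origin at the centre of its underside, z up through the lid. It stands loose on the yellow pot's flat lid.
- pot_yellow: Middle pot of the stack: cylinder 42 mm in diameter over its yellow ribbed lid (the top 12 mm), 38 mm below it, 42 mm high, white, about 70 g, stands loose on the blue pot. Origin at the centre of its underside, z up.
- pot_blue: Largest pot, bottom of the stack, on the worktop: cylinder 52 mm in diameter over its blue ribbed lid (the top 12 mm), 48 mm below it, 44 mm high, white, about 100 g. Origin at the centre of its underside, z up.
- nest_red (a point): Red round nest on the carousel plate, its centre 78 mm from the carousel axis; turns with it. Point at the centre of its underside, 37 mm above the worktop, z up; floor 2 mm above this point; flared wall 13 mm high, inside diameter 38 mm at the floor, 49 mm at the rim. A pot is lowered into it from above when it stands in the cover's opening.
- nest_yellow (a point): Yellow round nest on the carousel plate, as the red one but 48 mm inside diameter at the floor and 59 mm at the rim; 78 mm from the axis. Point at the centre of its underside, 37 mm above the worktop; floor 2 mm above this point.
- nest_blue (a point): Blue round nest on the carousel plate, as the red one but 58 mm inside diameter at the floor and 69 mm at the rim; 78 mm from the axis, midway between the red and the yellow nest, on the far side of the axis from the crank. Point at the centre of its underside, 37 mm above the worktop; floor 2 mm above this point.
- analyser_base: Fixed white carousel base, 254 mm in diameter, 30 mm high. Origin on the carousel axis at worktop height, z up. A clear fixed cover (top face 92, underside 89 mm above the worktop, 243 mm in diameter) is cut away 55 degrees either side of the base's own -x axis: pots are loaded 78 mm from the axis along -x. Seated pots pass under the cover when the carousel turns.
- carousel (a joint): Carousel angle in rad about its vertical axis, growing anticlockwise seen from above, stops at -2.4 and 2.4. At 0 the blue nest is in the middle of the opening and the crank points to the base's +x; at +1.257 the red nest is in the middle, at -1.257 the yellow one. About 1 N at the pin starts it, 2 N turns it at 1 rad/s; it stays where it is left.
- crank_pin (a point): Centre of the top of the steel crank pin that turns the carousel: upright, 14 mm in diameter, 22 mm high, 60 mm from the axis, top 124 mm above the worktop, on a flat black crank arm (16 mm wide, top at 102 mm) above the cover. Pinch it or hold it loosely between the fingers and carry it round the axis in an arc.
- tube_block: Bystander: low black plastic tube block with one capped tube in it, 91 x 131 mm, 102 mm high with the tube, loose on the worktop between carousel and stack. Origin at the centre of its underside. Leave it where it is.
There are look-alikes about, which are no part of the job. Leave any green, orange or purple look-alike of the pot_red alone.

How it is judged:
At the end, for the whole second after the job is handed in: Each pot stands in the nest of its own colour: its underside's centre within 9 mm of the nest's centre, seated on the nest floor to within 2.5 mm, upright within 7 degrees, released and at rest (below 0.02 m/s), the carousel at rest (below 0.05 rad/s) (horizontal distance between pot_red and nest_red below 0.009 m and z of pot_red in the frame of nest_red between -0.002 and 0.0045 m and angle between each of pot_red, pot_yellow, pot_blue's own z axis and vertical below 0.12 rad and linear speed of each of pot_red, pot_yellow, pot_blue below 0.02 m/s and horizontal distance between pot_yellow and nest_yellow below 0.009 m and z of pot_yellow in the frame of nest_yellow between -0.002 and 0.0045 m and horizontal distance between pot_blue and nest_blue below 0.009 m and z of pot_blue in the frame of nest_blue between -0.002 and 0.0045 m and velocity of joint carousel between -0.05 and 0.05 rad/s); the robot touches nothing.
It fails at once if a pot is tipped by more than 45 degrees (angle between any of pot_red, pot_yellow, pot_blue's own z axis and vertical above 0.785 rad).
It fails at once if a pot is dropped: it falls free of the fingers at more than 0.8 m/s (a fall of over 3 cm) ((linear speed of pot_red above 0.8 m/s and contact force between the fingers and pot_red below 0.05 N) or (linear speed of pot_yellow above 0.8 m/s and contact force between the fingers and pot_yellow below 0.05 N) or (linear speed of pot_blue above 0.8 m/s and contact force between the fingers and pot_blue below 0.05 N)).
It fails at once if the black tube block is moved by more than 15 mm (distance of tube_block from where it was at the start of the episode above 0.015 m).
It also fails if it takes over 128 s, if anything falls off the work surface, if the arm or the gripper's body presses on something with over 40 N, if the wrist force passes 120 N, or if a joint passes its speed limit or range.

## Robot

A 7-joint arm with a two-finger parallel gripper is mounted at the origin on a cart in front of the work surface, level with it; the furniture and walls round the work are solid. World frame = base frame: x ahead of the robot, y to its left, z up, the work surface at z = 0. Lengths are in m, angles in rad, forces in N, time in s.
With the tool pointing down it reaches from about 0.425 to 0.95 m from the base axis. Payload 4.7 kg.
Tool frame: the origin (TCP) lies at the very end of the fingers, on their centre line; the grasp point (between the pads) lies 19 mm behind it; z points along the fingers, y is the line along which they close (so a half turn about z gives the same grasp; the last joint's range is limited). The gripper opens to 87 mm and grips with 3 to 60 N. Pads are 19 mm wide; open, the fingers measure 117 mm over their backs; the gripper's body (75 mm by 190 mm) begins 51 mm behind the grasp point.
Start: joints at [1.18, 0.469, -0.049, 1.532, 0.024, 1.141, -0.082], TCP at [0.239, -0.631, 0.223] pointing down, gripper open.
Joint ranges: [-2.59, 2.59], [-0.33, 1.99], [-1.39, 1.29], [0.1, 2.45], [-1.04, 4.18], [0.21, 1.99], [-2.66, 2.66]. Speed limits (rad/s): [2.57, 2.57, 3.14, 3.14, 3.14, 3.14, 3.14].

## Interface

Orientations are given as a unit quaternion [w, x, y, z].
In Python, from workcell import move_to, servo_line, set_joints, ungrasp, grab, hold, solve_ik, state, snapshot, MotionError, sign_off gives the robot as it stands. Calls block until the motion is done:
- move_to(position, orientation): joint-space move of the TCP to a pose.
- servo_line(position, rot=None, max_speed=0.15, stop_force=None): straight line of the TCP; rot=None keeps the orientation; max_speed is the mean speed in m/s. With stop_force (N) it stops when the force on the tool has changed by that much, and returns True; else False.
- set_joints(angles): joint-space move.
- ungrasp() and grab(force=None): open the fingers fully, or close them until they stop; force is the grip in N (None keeps the last).
- hold(seconds).
- solve_ik(position, orientation): joint angles nearest the present ones, or None.
- state(): the state.
- snapshot(name): name is "side" or "top" or "wrist"; returns a dict with "frame" (400x640x3 uint8, red, green, blue), "intrinsics" (3x3 intrinsics, pixels), "T" (4x4, takes a point from camera to world coordinates). Camera axes: x right, y up, looking along -z (the intrinsics and any distortion apply to the point x, -y, -z); pixel columns grow to the right and rows downward; lengths in m; the calibration is good to about 2 mm. A picture is of the moment at which its call begins. There is no depth.
A pose or a line that the arm cannot do raises MotionError and nothing moves.
- sign_off(): hands the job in; it is judged then, once.
The state is a dict: "time": time; "joint_pos": joint angles; "joint_velocities": joint speeds; "tau": joint torques, N m; "tool_pos": TCP position; "ee_rot": TCP orientation; "ft_force": force on the tool from outside, world axes, zero at the start; "moment": the same for the moment, N m; "finger_gap": finger opening in m; "grasp_force": force on a finger pad.
Only numpy, scipy, OpenCV 4.12 (cv2) and the standard library are available. Lean on these libraries where they do the work, as an engineer would, in place of code of your own. Each camera call takes 0.05 s, during which the arm holds its last target. There are 200 camera calls.

## Working session

There is one attempt and no reset: what is moved stays moved. The work goes in short steps, each a Python script; the robot and the scene stay as the last script left them, time stands still between calls to the robot, and variables do not carry over. Pictures are saved under pics/ and viewed, at most 14 in all, crops included, and the job is handed in when it is done.

```bash
mkdir -p pics; ls
python3 - <<'E'
from workcell import *
import cv2,numpy as np
for n in ("side","top"):
    s=snapshot(n); cv2.imwrite(f"pics/{n}0.png",s["frame"][:,:,::-1]); print(n,np.round(s["intrinsics"],1).tolist(),np.round(s["T"],3).tolist(),[k for k in s])
    np.savez(f"{n}0.npz",**{k:s[k] for k in("frame","intrinsics","T")})
print(state())
E
```

```text
pics
side [[436.1, 0.0, 324.3], [0.0, 436.1, 200.5], [0.0, 0.0, 1.0]] [[0.999, 0.043, -0.024, 0.507], [-0.045, 0.596, -0.802, -0.835], [-0.02, 0.802, 0.597, 0.718], [0.0, 0.0, 0.0, 1.0]] ['frame', 'intrinsics', 'T']
top [[422.6, 0.0, 316.1], [0.0, 422.6, 197.6], [0.0, 0.0, 1.0]] [[-0.029, 0.992, -0.124, 0.387], [-1.0, -0.029, 0.001, -0.021], [-0.002, 0.124, 0.992, 1.209], [0.0, 0.0, 0.0, 1.0]] ['frame', 'intrinsics', 'T']
{'time': 0.1, 'joint_pos': array([ 1.18010432,  0.46934616, -0.04860275,  1.53355992,  0.02408091,
        1.14098912, -0.08230667]), 'joint_velocities': array([ 0.00136862, -0.00267779, -0.00055298, -0.00245044, -0.00155662,
        0.00104303, -0.00075393]), 'tau': array([ 7.73614738e-04, -5.09171462e+01, -8.08638870e-02, -2.36828631e+01,
       -6.12989604e-02,  3.44768143e-02,  9.49607215e-05]), 'tool_pos': array([ 0.23875172, -0.63079885,  0.22162041]), 'ee_rot': array([-8.41328475e-04,  9.83680633e-01,  1.79921298e-01, -1.73236750e-04]), 'ft_force': array([ 0.02722408, -0.45092393,  0.19884499]), 'moment': array([ 0.02037672, -0.06630477, -0.04901018]), 'grasp_force': 0.0, 'finger_gap': 0.08708640588835964}
```

View pics/top0.png

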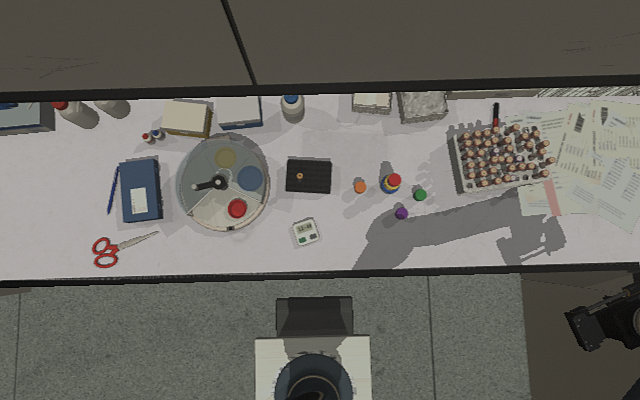

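View pics/side0.png

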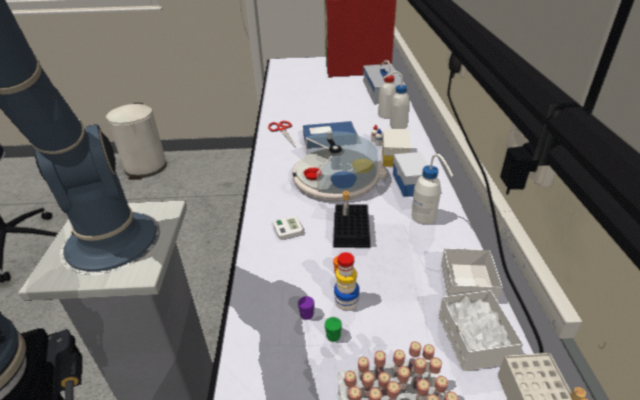

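The top view shows the stack at (390,183), with the orange (360,187), green (420,195) and purple (401,213) look-alikes around it. The carousel is at about (223,184), its pin at (200,186), and the opening faces down the image with the red nest at (237,208). In the side view the stack is at (346,280).

Red-lid candidates in the top view are the one at (393,179) and the red thing at (237,208). The first matches pot_red, since it sits on top of the yellow and blue lids. The second is the nest. I'll confirm both in a crop.

```bash
cat > h.py <<'E'
import numpy as np,cv2
from workcell import *
def ray(s,uv):
    K,T=s["intrinsics"],s["T"]; d=np.array([(uv[0]-K[0,2])/K[0,0],-(uv[1]-K[1,2])/K[1,1],-1]); return T[:3,3],T[:3,:3]@d
def onz(s,uv,z):
    o,d=ray(s,uv); return o+d*(z-o[2])/d[2]
def proj(s,p):
    K,T=s["intrinsics"],s["T"]; c=T[:3,:3].T@(np.asarray(p)-T[:3,3]); return np.array([K[0,2]+K[0,0]*c[0]/-c[2],K[1,2]+K[1,1]*c[1]/c[2]])
HUE={'red':(0,8),'orange':(8,16),'yellow':(22,34),'green':(45,85),'blue':(100,118),'purple':(125,155)}
def mask(s,c,box,smin=110,vmin=60):
    h=cv2.cvtColor(s["frame"],cv2.COLOR_RGB2HSV); a,b=HUE[c]
    m=((h[...,0]>=a)&(h[...,0]<=b)|((c=='red')&(h[...,0]>172)))&(h[...,1]>smin)&(h[...,2]>vmin)
    o=np.zeros(m.shape,np.uint8); x0,y0,x1,y1=box; o[y0:y1,x0:x1]=m[y0:y1,x0:x1]; return o
def blobs(s,c,box,**k):
    n,l,st,ce=cv2.connectedComponentsWithStats(mask(s,c,box,**k)); return sorted([(int(st[i,4]),ce[i].round(1).tolist(),st[i,:4].tolist()) for i in range(1,n) if st[i,4]>12],reverse=True)
E
python3 - <<'E'
from h import *
t=dict(np.load("top0.npz")); s=dict(np.load("side0.npz"))
for c in HUE: print(c,'T',blobs(t,c,(340,150,440,240)),'S',blobs(s,c,(280,235,380,350)))
for c in('red','yellow','blue'): print('nest',c,blobs(t,c,(175,130,275,235),smin=60)[:3])
a=cv2.resize(t["frame"][130:240,170:280],(500,500),interpolation=2); b=cv2.resize(t["frame"][150:230,345:435],(300,267),interpolation=2)
o=np.zeros((500,800,3),np.uint8); o[:,:500]=a; o[:267,500:]=b; cv2.imwrite("pics/c1.png",o[:,:,::-1])
a=cv2.resize(s["frame"][120:240,280:400],(480,480),interpolation=2); b=cv2.resize(s["frame"][240:350,290:380],(320,391),interpolation=2)
o=np.zeros((480,800,3),np.uint8); o[:,:480]=a; o[:391,480:]=b; cv2.imwrite("pics/c2.png",o[:,:,::-1])
E
```

```text
red T [(127, [394.1, 179.4], [388, 173, 13, 13])] S [(206, [345.2, 259.4], [337, 252, 17, 15])]
orange T [(110, [359.7, 186.7], [354, 181, 12, 13])] S [(53, [335.6, 262.6], [333, 256, 7, 15])]
yellow T [(55, [389.1, 185.1], [384, 177, 15, 13])] S [(157, [346.0, 277.8], [336, 270, 20, 14])]
green T [(92, [420.4, 194.3], [415, 189, 11, 12])] S [(297, [332.9, 328.4], [325, 318, 16, 23])]
blue T [(52, [386.8, 187.6], [381, 177, 17, 17])] S [(189, [346.8, 294.2], [334, 285, 25, 16])]
purple T [(68, [401.9, 211.8], [396, 208, 12, 10])] S [(268, [305.9, 307.1], [299, 297, 15, 22])]
nest red [(304, [236.8, 208.5], [227, 199, 20, 20])]
nest yellow [(376, [224.8, 157.3], [214, 147, 22, 22]), (25, [204.0, 134.2], [199, 130, 9, 8]), (17, [193.6, 135.1], [189, 133, 11, 4])]
nest blue [(488, [249.5, 178.0], [237, 166, 26, 25])]
```

View pics/c1.png

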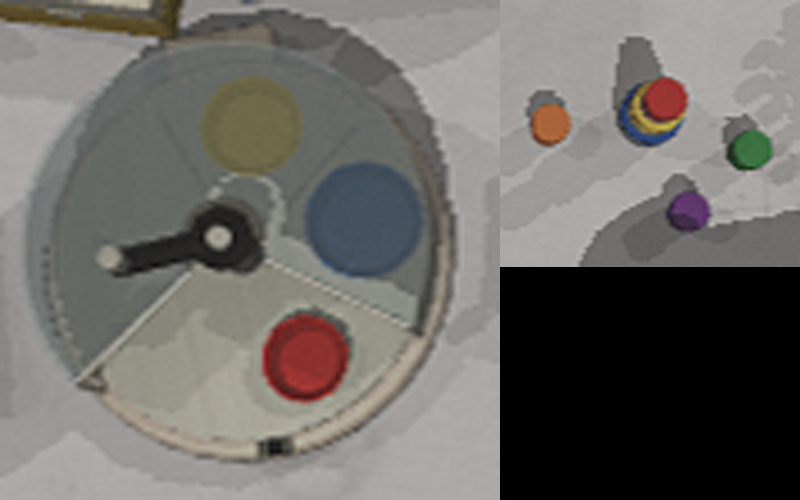

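View pics/c2.png

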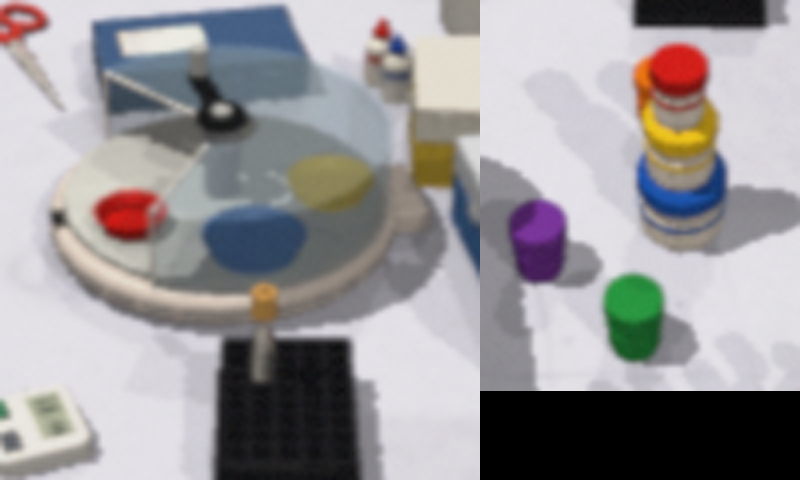

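The crop confirms pot_red on top of the yellow and blue stack. In the carousel crop the nests, hub, pin and both cover edges are visible. The base's black mark in the middle of the opening is at full-image (230.5,228.3).

Run:
```python
from h import *
from scipy.optimize import least_squares
t=dict(np.load("top0.npz")); s=dict(np.load("side0.npz"))
f=lambda x,y:(170+x*.22,130+y*.22)
nz=.050
N={'red':(236.8,208.5),'blue':(249.5,178),'yellow':(224.8,157.3)}
P={k:onz(t,v,nz)[:2] for k,v in N.items()}
ax=least_squares(lambda c:[np.linalg.norm(P[k]-c)-.078 for k in P],P['blue']).x
print(P,ax,[np.linalg.norm(P[k]-ax) for k in P])
an={k:np.arctan2(*(P[k]-ax)[::-1]) for k in P}; print('ang',an)
pin=onz(t,f(110,257),.124)[:2]; print('pin',pin,np.linalg.norm(pin-ax),np.arctan2(*(pin-ax)[::-1]))
print('hub',onz(t,f(218,237),.11))
for n,p,z in(('mark',f(275,447),.03),('e1',f(80,382),.092),('e2',f(415,330),.092)):
    q=onz(t,p,z)[:2]; print(n,q,np.linalg.norm(q-ax),np.arctan2(*(q-ax)[::-1]))
fs=lambda x,y:(280+x/4,120+y/4)
print('side pin',onz(s,fs(199,48),.124),'mark',onz(s,fs(57,216),.03),'red nest',onz(s,fs(130,207),.05))
print('red lid T',onz(t,(394.1,179.4),.126),onz(t,(394.5,179.2),.126),'S',onz(s,(345.2,259.4),.122))
fb=lambda x,y:(290+x*.28125,240+y*.28125)
print('S lid',onz(s,fb(199,65),.126)); 
for c,p,z in(('orange',(359.7,186.7),.04),('green',(420.4,194.3),.04),('purple',(401.9,211.8),.04),('block',(308,176),.05)): print(c,onz(t,p,z))
# yellow/blue: circle fits of the visible rim
for c,z in(('yellow',.086),('blue',.044)):
    cn=max(cv2.findContours(mask(t,c,(370,165,405,200),smin=80),0,1)[0],key=cv2.contourArea)
    ce,r=cv2.minEnclosingCircle(cn); q=onz(t,ce,z); print(c,ce,r,q, onz(t,(ce[0]+r,ce[1]),z)-q)
```

```text
{'red': array([0.50794717, 0.19689456]), 'blue': array([0.59213123, 0.16111447]), 'yellow': array([0.65286361, 0.22967861])} [0.57502054 0.23708972] [np.float64(0.0781951919680496), np.float64(0.07787820095693304), np.float64(0.07819506840336565)]
ang {'red': np.float64(-2.6017088944628632), 'blue': np.float64(-1.3492780944794713), 'yellow': np.float64(-0.09491972113302838)}
pin [0.56074077 0.29331112] 0.05800653074049378 1.8195282478779322
hub [0.57288325 0.23485644 0.11      ]
mark [0.45498434 0.2185157 ] 0.12146473353863917 -2.9880733539378923
e1 [0.49258667 0.31956947] 0.11661154202661674 2.3559162975638936
e2 [0.51744651 0.1237469 ] 0.12712734772693704 -2.040794489663673
side pin [0.56195966 0.29129779 0.124     ] mark [0.45444858 0.22193351 0.03      ] red nest [0.50725666 0.1988554  0.05      ]
red lid T [ 0.56405993 -0.22597936  0.126     ] [ 0.56455499 -0.22704362  0.126     ] S [ 0.56302075 -0.22883022  0.122     ]
S lid [ 0.56437673 -0.22995522  0.126     ]
orange [ 0.56026233 -0.14512596  0.04      ]
green [ 0.53393143 -0.31336759  0.04      ]
purple [ 0.48651333 -0.25919241  0.04      ]
block [ 0.59302619 -0.00162387  0.05      ]
yellow (391.3270568847656, 182.90602111816406) 7.953640460968018 [ 0.56127612 -0.2256179   0.086     ] [-0.00062229 -0.02136016  0.        ]
blue (389.8005676269531, 183.84103393554688) 9.193994522094727 [ 0.56528008 -0.22889246  0.044     ] [-7.45904863e-04 -2.56079741e-02  2.22044605e-16]
```

```bash
cat >> h.py <<'E'
AX=np.array([.575,.237]); PHI=.155
LOAD=AX-.078*np.array([np.cos(PHI),np.sin(PHI)])
def quat(a):  # tool down, closing axis y at world angle a
    b=(a+np.pi/2)/2; return [0,np.cos(b),np.sin(b),0]   # pi about n; y-> angle 2b-pi/2 = a
def pick(p,a):
    "choose a or a+pi with joint 7 (then all) furthest from its limits"
    best=None
    for k in(-1,0,1):
        j=solve_ik(p,quat(a+k*np.pi))
        if j is not None and (best is None or abs(j[6])<best[0]): best=(abs(j[6]),a+k*np.pi,j)
    return best
def pin(c,r=.06): return AX+r*np.array([np.cos(c),np.sin(c)])
def st(): 
    s=state(); print('t %.1f tcp %s gap %.4f grip %.1f F %s'%(s['time'],s['tool_pos'].round(4),s['finger_gap'],s['grasp_force'],s['ft_force'].round(1))); return s
E
python3 - <<'E'
from h import *
print(LOAD)
for c in(1.8,1.412,.7,.155,-.5,-1.102):
    for da in(0,np.pi/2):
        b=pick([*pin(c),.106],c+da); print(c,da,None if b is None else (round(b[1],2),b[2].round(2).tolist()))
for n,p in(('load',[*LOAD,.055]),('stack',[.564,-.2275,.102]),('stacklow',[.564,-.2275,.02])):
    for a in (PHI,PHI+np.pi/2): 
        b=pick(p,a); print(n,a,None if b is None else (round(b[1],2),b[2].round(2).tolist()))
E
```

```text
[0.4979351  0.22495835]
1.8 0 (1.8, [0.17, 0.82, -1.14, 1.7, 0.81, 1.16, 0.61])
1.8 1.5707963267948966 (6.51, [0.17, 0.82, -1.13, 1.7, 0.8, 1.16, -0.96])
1.412 0 (1.41, [0.19, 0.88, -1.18, 1.65, 0.86, 1.22, 0.22])
1.412 1.5707963267948966 (6.12, [0.16, 0.84, -1.12, 1.65, 0.81, 1.18, -1.32])
0.7 0 (0.7, [0.14, 0.81, -1.0, 1.59, 0.73, 1.15, -0.33])
0.7 1.5707963267948966 (2.27, [0.21, 0.91, -1.18, 1.59, 0.88, 1.26, 1.14])
0.155 0 (0.15, [0.14, 0.77, -0.9, 1.59, 0.65, 1.11, -0.78])
0.155 1.5707963267948966 (1.73, [0.16, 0.79, -0.95, 1.59, 0.69, 1.13, 0.77])
-0.5 0 (-0.5, [0.18, 0.72, -0.87, 1.64, 0.61, 1.07, -1.37])
-0.5 1.5707963267948966 (1.07, [0.18, 0.72, -0.86, 1.64, 0.61, 1.06, 0.21])
-1.102 0 (2.04, [0.38, 0.84, -1.18, 1.71, 0.84, 1.19, 1.01])
-1.102 1.5707963267948966 (0.47, [0.2, 0.66, -0.83, 1.72, 0.56, 1.01, -0.36])
load 0.155 (0.15, [0.25, 0.73, -1.05, 1.95, 0.79, 0.95, -1.04])
load 1.7257963267948966 (1.73, [0.3, 0.79, -1.14, 1.95, 0.87, 1.01, 0.47])
stack 0.155 (0.15, [0.69, 0.54, -0.51, 1.79, 0.33, 0.89, 0.19])
stack 1.7257963267948966 (-1.42, [0.46, 0.5, -0.2, 1.81, 0.12, 0.85, -1.21])
stacklow 0.155 (0.15, [0.65, 0.65, -0.46, 1.84, 0.4, 0.75, 0.12])
stacklow 1.7257963267948966 (-1.42, [0.44, 0.6, -0.17, 1.85, 0.15, 0.7, -1.24])
```

```bash
cat >> h.py <<'E'
def turn(c0,c1,off=np.pi/4,force=15):
    "take the pin at world angle c0, carry it to c1, let go, rise"
    move_to([*pin(c0),.20],quat(c0+off)); servo_line([*pin(c0),.107],max_speed=.1)
    grab(force); s=st(); p=s['tool_pos'][:2]-AX; print('held at angle',np.arctan2(p[1],p[0]),'r',np.hypot(*p))
    n=max(1,int(np.ceil(abs(c1-c0)/.21)))
    for c in np.linspace(c0,c1,n+1)[1:]: servo_line([*pin(c),.107],rot=quat(c+off),max_speed=.06)
    hold(.3); st(); ungrasp(); servo_line([*pin(c1),.22],max_speed=.2); st()
E
python3 - <<'E'
from h import *
s=state(); j=solve_ik([.2,-.52,.28],s['ee_rot']); print(j); set_joints(j); j=np.array(j); j[0]=-.45; set_joints(j); st(); print(state()['joint_pos'].round(2))
turn(1.797,1.412)
print(state()['joint_pos'].round(2))
set_joints(solve_ik([.5,-.1,.28],quat(.0)))
t=snapshot('top'); print(state()['joint_pos'].round(2)); N={c:blobs(t,c,(175,130,275,235),smin=60)[:2] for c in('red','yellow','blue')}; print(N)
q=onz(t,N['red'][0][1],.05)[:2]; print(q,LOAD,q-LOAD)
cv2.imwrite('pics/t1.png',cv2.resize(t['frame'][120:250,160:440],(800,371))[:,:,::-1])
E
```

```text
[ 1.18015278  0.23249744 -0.06314901  1.73927941  0.01565215  1.17202074
 -0.0963876 ]
t 3.5 tcp [0.5077 0.2294 0.28  ] gap 0.0871 grip 0.0 F [-0.8 -0.3 -0.2]
[-0.45  0.23 -0.06  1.74  0.02  1.17 -0.1 ]
t 7.5 tcp [0.5618 0.2951 0.107 ] gap 0.0136 grip 15.0 F [-0.2 -0.4 -0.5]
held at angle 1.7948946303215587 r 0.05961959875420723
t 8.5 tcp [0.584 0.296 0.107] gap 0.0137 grip 15.0 F [-0.6 -2.9  2.4]
t 10.6 tcp [0.5838 0.2958 0.2188] gap 0.0872 grip 0.0 F [-0.2  0.   0.2]
[-0.32  0.46 -0.31  1.58  0.15  1.13  1.54]
[-0.06  0.15  0.2   1.85 -0.03  1.15  0.15]
{'red': [(303, [227.0, 212.3], [217, 203, 20, 20])], 'yellow': [(375, [234.5, 159.7], [224, 149, 22, 22]), (47, [198.7, 134.9], [190, 133, 19, 5])], 'blue': [(419, [250.8, 186.5], [238, 176, 25, 23]), (48, [245.6, 197.6], [239, 193, 16, 9])]}
[0.49821907 0.2239286 ] [0.4979351  0.22495835] [ 0.00028397 -0.00102975]
```

```bash
cat >> h.py <<'E'
STK=np.array([.564,-.228])
def place(xy,zb,h,tgt=LOAD,force=15,ag=-np.pi/4,ap=PHI-np.pi/2):
    "grip a pot whose underside is at zb with the TCP h above it, set it in the nest at tgt"
    move_to([*xy,zb+h+.07],quat(ag)); servo_line([*xy,zb+h],max_speed=.08); grab(force); st()
    servo_line([*xy,.27],max_speed=.12); st()
    move_to([*tgt,.20],quat(ap)); print('grip',st()['grasp_force'])
    servo_line([*tgt,.039+h+.012],max_speed=.1); print('stop',servo_line([*tgt,.039+h-.001],max_speed=.02,stop_force=3)); st()
    ungrasp(); hold(.2); servo_line([*tgt,.20],max_speed=.12); st()
def look(name):
    j=solve_ik([.48,-.02,.28],quat(0)); set_joints(j)
    t=snapshot('top'); s=snapshot('side')
    a=cv2.resize(t['frame'][125:245,170:430],(800,369)); b=cv2.resize(s['frame'][130:320,260:400],(170,231))
    o=np.zeros((600,800,3),np.uint8); o[:369]=a; o[369:,:170]=b; cv2.imwrite(f'pics/{name}.png',o[:,:,::-1]); return t,s
E
python3 - <<'E'
from h import *
place(STK,.086,.016)
t,s=look('t2')
for c in('red','yellow','blue'): print(c,'T',blobs(t,c,(175,130,275,235),smin=60)[:2],blobs(t,c,(370,165,410,205),smin=80)[:1],'S',blobs(s,c,(320,235,380,320))[:1])
for c,z in(('yellow',.086),('blue',.044)):
    cn=max(cv2.findContours(mask(t,c,(370,165,410,205),smin=80),0,1)[0],key=cv2.contourArea)
    ce,r=cv2.minEnclosingCircle(cn); q=onz(t,ce,z); print(c,ce,r,q)
E
```

```text
t 14.8 tcp [ 0.564 -0.228  0.102] gap 0.0314 grip 15.0 F [ 1.3  0.2 -1.2]
t 16.4 tcp [ 0.5636 -0.2278  0.2691] gap 0.0314 grip 15.0 F [-0.5  0.2  0. ]
t 18.1 tcp [0.4986 0.2239 0.2001] gap 0.0315 grip 15.0 F [ 0.9 -0.3  0.1]
grip 15.000656149350107
stop True
t 20.2 tcp [0.4977 0.2249 0.0548] gap 0.0312 grip 15.0 F [-0.6 -0.5  4.6]
t 22.9 tcp [0.4974 0.2247 0.1992] gap 0.0871 grip 0.0 F [-0.2  0.3 -0.1]
red T [(301, [227.1, 212.3], [218, 203, 19, 20])] [] S []
yellow T [(377, [234.5, 159.7], [224, 149, 22, 22]), (44, [198.6, 134.6], [189, 130, 20, 8])] [(206, [392.0, 181.5], [384, 174, 17, 16])] S [(315, [345.8, 274.2], [336, 265, 21, 19])]
blue T [(420, [250.8, 186.5], [238, 176, 25, 23]), (43, [245.3, 197.5], [239, 193, 16, 8])] [(64, [387.1, 187.3], [381, 176, 18, 18])] S [(188, [346.7, 294.2], [334, 285, 25, 16])]
yellow (391.4635009765625, 181.63868713378906) 8.644461631774902 [ 0.56471108 -0.22615972  0.086     ]
blue (390.0454406738281, 183.81817626953125) 9.304983139038086 [ 0.56532463 -0.22957778  0.044     ]
```

View pics/t2.png

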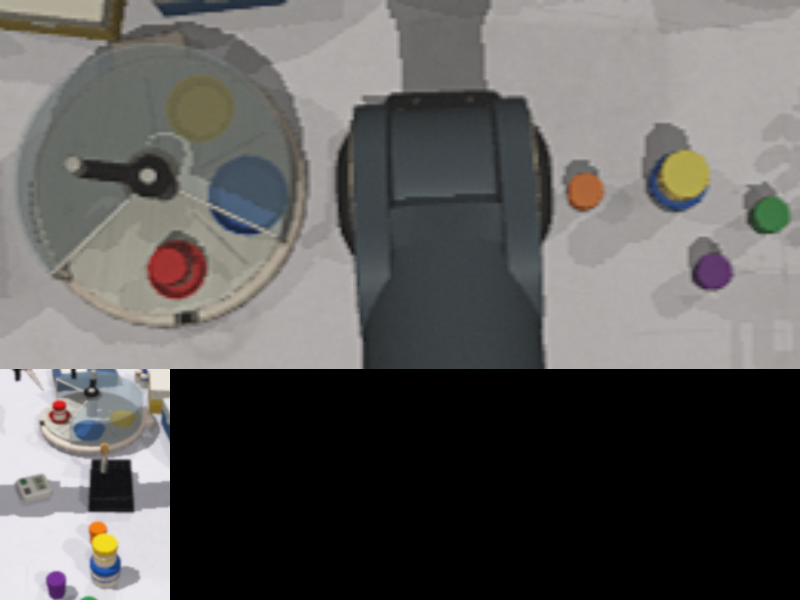

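The red pot stands upright in its nest at crop (175,265), and the yellow and blue stack is undisturbed at crop (683,178). Next I turn the carousel to yellow.

Run:
```python
from h import *
turn(1.412,-1.102)
t,s=look('t3'); N=blobs(t,'yellow',(175,160,275,235),smin=60)[:2]; print(N)
q=onz(t,N[0][1],.05)[:2]; print(q,q-LOAD)
```

```text
t 28.2 tcp [0.5844 0.2963 0.107 ] gap 0.0134 grip 15.0 F [-0.2 -0.4 -0.3]
held at angle 1.4128790921579324 r 0.06003195468073541
t 32.9 tcp [0.6022 0.1817 0.107 ] gap 0.0134 grip 15.0 F [ 3.4 -4.9 -0.1]
t 34.9 tcp [0.6012 0.1834 0.2189] gap 0.0867 grip 0.0 F [ 0.4  0.4 -0.5]
[(293, [228.1, 211.9], [219, 201, 20, 22]), (25, [218.2, 215.3], [216, 207, 10, 17])]
[0.49923665 0.22089726] [ 0.00130155 -0.0040611 ]
```

View pics/t3.png

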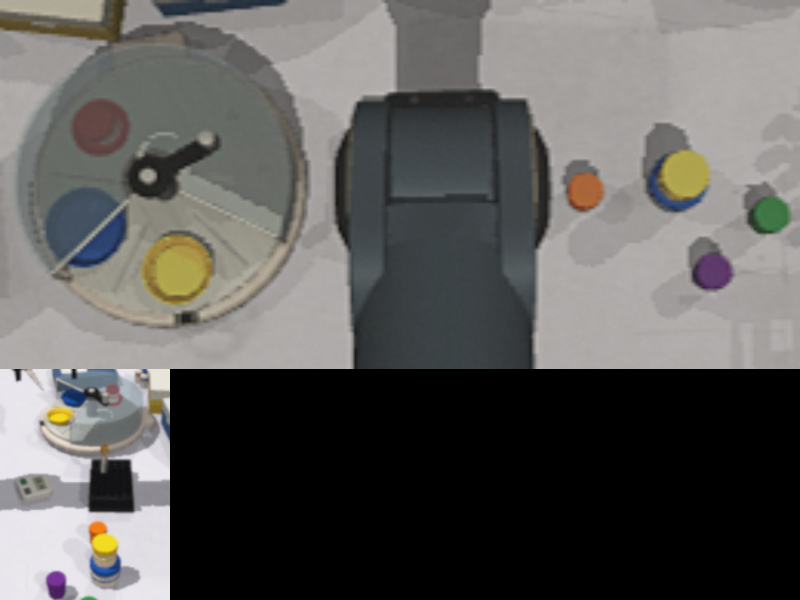

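The yellow nest is in the middle of the opening at crop (177,268), which is full-image (227.5,212). That is within about 2 mm of the load point.

Run:
```python
from h import *
place(np.array([.5645,-.2275]),.044,.018,tgt=LOAD+[.0005,-.0015])
t,s=look('t4')
print(blobs(t,'blue',(370,165,410,205),smin=80)[:1]); q=None
cn=max(cv2.findContours(mask(t,'blue',(370,165,410,205),smin=80),0,1)[0],key=cv2.contourArea)
ce,r=cv2.minEnclosingCircle(cn); print(ce,r,onz(t,ce,.044))
```

```text
t 38.9 tcp [ 0.5646 -0.2277  0.0621] gap 0.0414 grip 15.0 F [-0.3 -0.2  0.3]
t 40.8 tcp [ 0.5638 -0.2276  0.2693] gap 0.0411 grip 15.0 F [ 0.7  0.7 -1.3]
t 42.5 tcp [0.4993 0.2226 0.2004] gap 0.0413 grip 15.0 F [ 0.2 -0.   0.2]
grip 14.997021644376218
stop True
t 44.5 tcp [0.4983 0.2234 0.0569] gap 0.0411 grip 15.0 F [ 0.5 -0.8  3.4]
t 47.1 tcp [0.4979 0.2233 0.1993] gap 0.0870 grip 0.0 F [-0.1  0.1 -0.6]
[(274, [390.2, 183.4], [381, 174, 19, 20])]
(390.1000061035156, 183.5) 9.563566207885742 [ 0.56621689 -0.22977505  0.044     ]
```

View pics/t4.png

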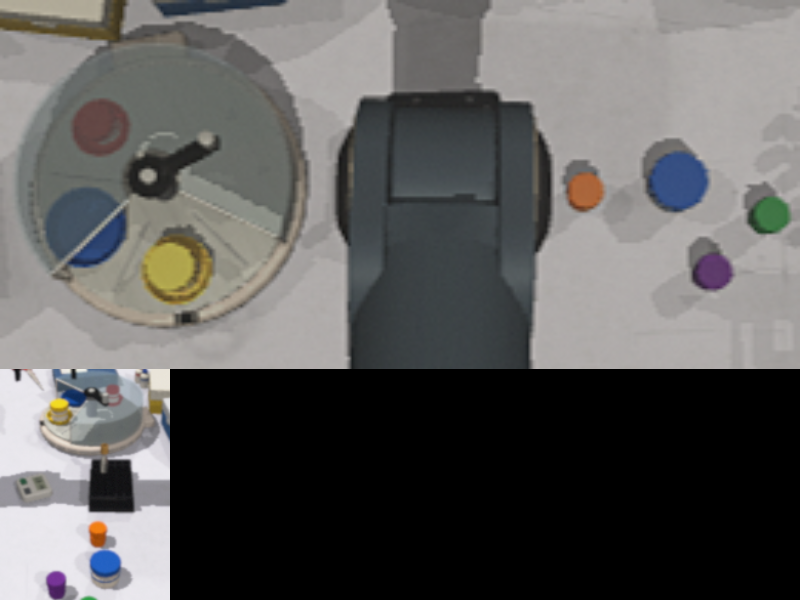

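The yellow pot is seated upright at crop (172,266), and the blue pot stands alone at crop (678,180). Next I turn to the blue nest and load it.

Run:
```python
from h import *
turn(-1.102,.155)
t,s=look('t5'); N=blobs(t,'blue',(175,160,275,235),smin=60)[:2]; print(N)
q=onz(t,N[0][1],.05)[:2]; d=q-LOAD; print(q,d)
if N[0][0]>480 and np.hypot(*d)<.006:
    place(np.array([.5655,-.2292]),.0,.020,tgt=LOAD+d*.7,force=20)
    look('t6')
```

```text
t 51.9 tcp [0.6025 0.1832 0.107 ] gap 0.0131 grip 15.0 F [ 0.5 -0.9 -0.7]
held at angle -1.0987366687300868 r 0.06040665460813585
t 54.3 tcp [0.6337 0.2455 0.107 ] gap 0.0132 grip 15.0 F [-3.5 -2.3  4.4]
t 56.4 tcp [0.6334 0.2461 0.2188] gap 0.0872 grip 0.0 F [ 0.3 -0.  -1. ]
[(547, [226.6, 212.3], [214, 200, 27, 26])]
[0.49825097 0.22502974] [3.15869532e-04 7.13835891e-05]
t 60.5 tcp [ 0.5658 -0.2295  0.0202] gap 0.0512 grip 20.0 F [ 0.6 -0.5  0.3]
t 62.8 tcp [ 0.5639 -0.2291  0.2683] gap 0.0513 grip 20.0 F [-0.1 -0.9 -1.1]
t 64.5 tcp [0.4995 0.2246 0.201 ] gap 0.0513 grip 20.0 F [ 0.6  0.2 -1. ]
grip 20.00003213994205
stop True
t 66.5 tcp [0.4979 0.225  0.0591] gap 0.0511 grip 20.0 F [-0.5 -0.5  4.3]
t 68.9 tcp [0.4976 0.2248 0.1993] gap 0.0873 grip 0.0 F [-0.9  0.2 -0.3]
```

Run:
```python
from h import *
t,s=look('tmp')
a=cv2.resize(t['frame'][130:240,170:280],(400,400),interpolation=2); b=cv2.resize(s['frame'][130:230,285:385],(400,400),interpolation=2)
cv2.imwrite('pics/f.png',np.hstack([a,b])[:,:,::-1])
```

```text
(no output)
```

View pics/f.png

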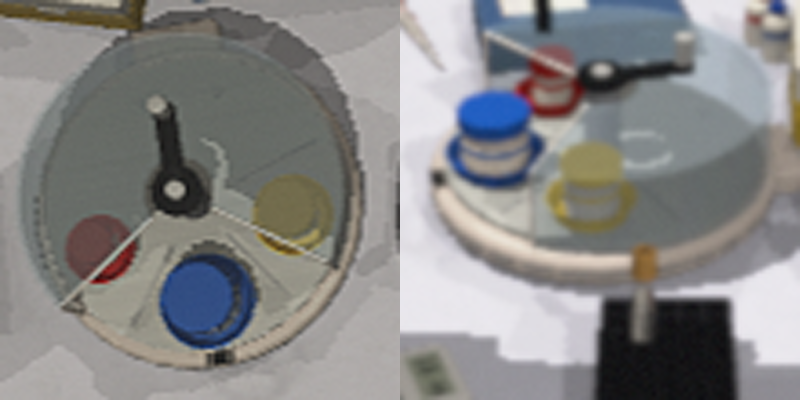

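All three pots stand upright in the nests of their own colours: blue at (205,298), red at (100,248) and yellow at (292,213) in the left crop. The hand is clear.

```bash
python3 -c "
from workcell import *
hold(.5); print(sign_off())"
```

```text
the job is handed in; nothing more can be done
None
```

The job is handed in: the last pictures show all three pots upright in the nests of their own colours with the hand clear, but `sign_off()` returned no verdict.

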